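# Sort glue syringes by feel into the plunger-in and plunger-out bays

## Task

Two glue syringes lie on the table with their plungers part-way out: one is used up, the other still holds glue, and only pressing the plunger tells which, because on the used-up one it goes fully home and on the other it stops firmly while still well out (brace the nose against the tray's end stop, or the syringe just slides away). Lay each of them in the tray's free cradle next to the syringe of its own kind, the used-up one beside the syringe whose plunger is in and the one with glue beside the syringe whose plunger is out, nose at the end stop like its neighbour, and leave the used-up one's plunger pushed fully home. Do not shift the two syringes already in the tray, nor the other things on the table.

Things in the scene. Friction and masses are not known exactly. Their poses are not given: they have to be found in the camera images.
- tray: fixed wooden tray 230 (x) by 300 mm (y), origin: centre of underside, floor 6 mm above it. End stop: 36 mm high wall along the +x edge, inner face at x = +112; opposite end open. A 32 mm high, 4 mm thick divider along y = 0 makes two bays with two cradles each, along x, at y = -112, -48, +48, +112 mm; the inner two are free.
- cradle_a (a point): floor of the free cradle at tray y = +48 mm, tray x = 36 mm: where the origin of a syringe lies when it is laid here, x along the tray's x, nose against the end stop. A cradle is two pairs of ribs, 10 mm high, 34 mm clear between them, at tray x = 60 to 90 and -18 to 0 mm; open floor for the fingers between, x = 0 to 60.
- cradle_b (a point): the same in the other free cradle, at tray y = -48 mm
- syringe_1: Glue syringe to sort. Lies on its underside. Origin: underside, below mid-barrel; x to the nose, z up. White barrel 28 mm diameter, x -60 to +60, axis 14 mm above origin; nose 12 mm diameter, tip at x = +76; flange 52 wide, 28 high, at x -63 to -60, keeps it from rolling; grey 25 mm thumb disc, 4 thick, outer face at x = -75 when fully home, further back as it stands out. About 90 g.
- syringe_2: Glue syringe to sort. Lies on its underside. Origin: underside, below mid-barrel; x to the nose, z up. White barrel 28 mm diameter, x -60 to +60, axis 14 mm above origin; nose 12 mm diameter, tip at x = +76; flange 52 wide, 28 high, at x -63 to -60, keeps it from rolling; grey 25 mm thumb disc, 4 thick, outer face at x = -75 when fully home, further back as it stands out. About 90 g.
- sample_in: syringe already in an outer cradle, plunger fully home; which bay varies. Same make and axes as syringe_1. 
- sample_out: syringe already in the other outer cradle, plunger out by 30 to 44 mm. Same make and axes as syringe_1. 
- syringe_1_nose (a point): tip of syringe_1's nose, on the barrel axis
- syringe_2_nose (a point): tip of syringe_2's nose, on the barrel axis
- plunger_1 (a joint): syringe_1's plunger (m): -0.030 fully home, 0 = 30 mm out, grows as it is pulled out; starts 28 to 44 mm out. Drags with about 4 N, more than the syringe's grip on the table, and stays where left. In one of syringe_1, syringe_2 (it does not show which) it slides right home under that force; in the other it stops firmly 24 mm out.
- plunger_2 (a joint): syringe_2's plunger (m): -0.030 fully home, 0 = 30 mm out, grows as it is pulled out; starts 28 to 44 mm out. Drags with about 4 N, more than the syringe's grip on the table, and stays where left. In one of syringe_1, syringe_2 (it does not show which) it slides right home under that force; in the other it stops firmly 24 mm out.
- flask: pink drinking flask, 66 mm wide, 200 mm tall, standing; bystander, origin at its underside
- pot: small white glue pot, 38 mm wide, 62 mm tall, standing; bystander, origin at its underside
- tape: cardboard-brown tape roll, 64 mm across, 24 mm tall, lying flat; bystander, origin at its underside
- brush: brush about 190 mm long, lying, along its x axis; bystander, origin at its underside
- scissors: scissors with blue finger loops, about 165 mm long, lying, 10 mm thick, along their x axis; bystander, origin at its underside
- phone: black phone 150 x 72 x 9 mm lying flat; bystander, origin at its underside
- stapler: stapler 130 x 34 x 53 mm, standing; bystander, origin at its underside
Things that resemble listed ones, but are neither listed nor needed, are in the scene too. What is shaped like the syringe_2 but yellow is not meant.

How it is judged:
At the end, for the whole second after the job is handed in: Used-up syringe in the cradle beside sample_in (origins within 85 mm), plunger within 3.5 mm of home; the other beside sample_out likewise, plunger over 18 mm out; both lying 2 to 11 mm above the tray's underside, within 0.13 rad of its x, nose within 12 mm of the stop, at rest (((x of syringe_1_nose in the frame of tray between 0.1 and 0.118 m and z of syringe_1 in the frame of tray between 0.002 and 0.011 m and angle between the x axis of each of syringe_1, syringe_2 and the x axis of tray, either way round below 0.13 rad and horizontal distance between syringe_1 and sample_in below 0.085 m and linear speed of each of syringe_1, syringe_2 below 0.01 m/s and x of syringe_2_nose in the frame of tray between 0.1 and 0.118 m and z of syringe_2 in the frame of tray between 0.002 and 0.011 m and horizontal distance between syringe_2 and sample_out below 0.085 m and value of joint plunger_1 below -0.0265 m and value of joint plunger_2 above -0.012 m) or (x of syringe_2_nose in the frame of tray between 0.1 and 0.118 m and z of syringe_2 in the frame of tray between 0.002 and 0.011 m and angle between the x axis of each of syringe_2, syringe_1 and the x axis of tray, either way round below 0.13 rad and horizontal distance between syringe_2 and sample_in below 0.085 m and linear speed of each of syringe_2, syringe_1 below 0.01 m/s and x of syringe_1_nose in the frame of tray between 0.1 and 0.118 m and z of syringe_1 in the frame of tray between 0.002 and 0.011 m and horizontal distance between syringe_1 and sample_out below 0.085 m and value of joint plunger_2 below -0.0265 m and value of joint plunger_1 above -0.012 m))); the robot touches nothing.
It fails at once if a syringe already in the tray is shifted by more than 15 mm (distance of any of sample_in, sample_out from where it was at the start of the episode above 0.015 m).
It fails at once if a bystander is shifted by more than 25 mm (distance of any of flask, pot, tape, brush, scissors, phone, stapler from where it was at the start of the episode above 0.025 m).
It also fails if it takes over 72 s, if anything falls off the work surface, if the arm or the gripper's body presses on something with over 40 N, if the wrist force passes 120 N, or if a joint passes its speed limit or range.

## Robot

A 6-joint arm with a two-finger parallel gripper is mounted at the origin on the work surface. World frame = base frame: x ahead of the robot, y to its left, z up, the work surface at z = 0. Lengths are in m, angles in rad, forces in N, time in s.
With the tool pointing down it reaches from about 0.35 to 0.775 m from the base axis. Payload 7.3 kg.
Tool frame: the origin (TCP) lies at the very end of the fingers, on their centre line; the grasp point (between the pads) lies 19 mm behind it; z points along the fingers, y is the line along which they close (so a half turn about z gives the same grasp; the last joint's range is limited). The gripper opens to 92 mm and grips with 3 to 60 N. Pads are 19 mm wide; open, the fingers measure 130 mm over their backs; the gripper's body (75 mm by 190 mm) begins 47 mm behind the grasp point.
Start: joints at [1.121, 0.342, 1.524, -0, 1.275, -0.146], TCP at [0.157, 0.501, 0.188] pointing down, gripper open.
Joint ranges: [-2.53, 2.53], [-0.77, 2.02], [0.04, 2.7], [-1, 4.14], [0.28, 2.66], [-3.11, 3.11]. Speed limits (rad/s): [2.57, 2.57, 3.14, 3.14, 3.14, 3.14].

## Interface

Orientations are given as [roll, pitch, yaw] about the fixed x, y, z axes, in that order (R = Rz(yaw) Ry(pitch) Rx(roll)).
In Python, from cell import observe, read_camera, get_calibration, hand_in, search_frame gives the robot as it stands.
- The arm moves only by the tool step_arm, never from a script. Its argument "commands" is a list of rows, each an object with "translation": the shift along the tool's x, y, z in mm, a list of three; "roll": the turn about the tool's z in rad. In form: [{"translation": [x, y, z], "roll": roll}, ...]. A call has 1 to 20 rows; each row shifts and turns the commanded pose from where the row before left it, along the tool's axes as they then stand; what a row does not reach is not made up. A row lasts 1/12 s, in which the tool goes at most 41.7 mm and 7.16 degrees, less where a joint would pass 70% of its speed; a pose out of reach is approached as far as the arm can. A call is refused whole if a number of a shift passes 41.7 or a number of a turn 0.125, either way. A call with a gripper value outside its range is refused whole. "fingers" is the opening, from 0 (shut) to 1 (fully open), set as the call begins (left out, the last holds). The fingers move at their own pace and stop on an object; "grip_force" is the grip in N (left out, the last holds). Time passes only in rows, so rows that do not move let the fingers close. It gives the time, the measured TCP pose, the force, the opening and the grip force at its end, in the units of the state.
- observe(): the state, without advancing time (a new reading comes with each control period).
- read_camera(name): name is "scene" or "top" or "wrist"; returns the picture (384x512x3 uint8, red, green, blue); there is no depth.
- get_calibration(name): a dict with "camera_matrix" (3x3 intrinsics, pixels), "world_from_camera" (4x4, takes a point from camera to world coordinates). Camera axes: x right, y up, looking along -z (the intrinsics and any distortion apply to the point x, -y, -z); pixel columns grow to the right and rows downward; lengths in m; the calibration is good to about 2 mm. A picture is of the moment at which its call begins: read the wrist's pose just before it. get_calibration takes no time and is no camera call; for the wrist camera it gives the pose at the moment of the call.
- hand_in(): hands the job in; it is judged then, once.
Trained networks look in the newest picture that a camera, given by its name, has taken for a name from the list of things; names that differ only in an ending like _2 or _b are one class to them, and where a whole thing is asked for, a point or a joint stands for the part that bears it (a point fixed in the world has none). Each returns a list of dicts, best first, with "confidence" (0 to 1); they miss things now and then, are a little off and sometimes report something else, mostly with a low value. They report only what shows in the picture. A call takes as long as a camera call. They do not tell look-alikes from the thing itself.
- search_frame(camera, name): "at" ([x, y, z] in m, in world coordinates, good to about 4 mm: the middle of the surface that is visible of it).
The state is a dict: "time": time; "qpos": joint angles; "qvel": joint speeds; "joint_efforts": joint torques, N m; "tool_pos": TCP position; "tool_rot": TCP orientation; "contact_force": force on the tool from outside, world axes, zero at the start; "torque": the same for the moment, N m; "opening": finger opening in m; "grip_force": force on a finger pad.
Only numpy, scipy, OpenCV 4.12 (cv2) and the standard library are available. Lean on these libraries where they do the work, as an engineer would, in place of code of your own. Each camera call takes 0.05 s, during which the arm holds its last target. There are 200 camera calls.

## Working session

There is one attempt and no reset: what is moved stays moved. The work goes in short steps, Python scripts to look and compute and a tool call to move; the robot and the scene stay as the last step left them, time stands still between calls to the robot, and variables do not carry over. Pictures are saved under pics/ and viewed, at most 10 in all, crops included, and the job is handed in when it is done.

Besides the shell and the picture viewer there is one more tool, called after ">>>" by a JSON object that holds its "method" and its "body", one argument or row to a line. step_arm: Moves the arm, as the interface text tells. Its arguments: {"type":"object","properties":{"commands":{"type":"array"},"fingers":{"type":"number"},"grip_force":{"type":"number"}},"required":["commands"]}

```bash
mkdir -p pics; ls; python3 - <<'E'
from cell import *
import cv2,numpy as np
print(observe())
for c in ["top","scene"]:
    im=read_camera(c); cv2.imwrite(f"pics/{c}0.png",im[:,:,::-1])
    k=get_calibration(c); print(c,np.round(k["camera_matrix"],1).tolist(),np.round(k["world_from_camera"],3).tolist(), k.keys())
    for n in ["syringe_1","sample_in","sample_out","tray","syringe_1_nose","flask","pot","tape","brush","scissors","phone","stapler"]:
        print(n,[(round(d["confidence"],2),np.round(d["at"],3).tolist()) for d in search_frame(c,n)])
E
```

```text
pics
{'time': 0.0, 'qpos': array([ 1.12101635e+00,  3.42701273e-01,  1.52505264e+00, -2.46985514e-05,
        1.27538328e+00, -1.45983336e-01]), 'qvel': array([-0.0002637 , -0.00129308, -0.00061169, -0.00049447,  0.00093275,
       -0.00054894]), 'joint_efforts': array([-2.53816552e-04, -4.31237519e+01, -2.44215328e+01,  7.17201247e-02,
        5.59447089e-02, -7.49255651e-05]), 'tool_pos': array([0.15681907, 0.50052937, 0.18764371]), 'tool_rot': array([-3.14006111e+00, -2.01310418e-04,  2.83780307e+00]), 'contact_force': array([-0.40357645,  0.0752426 ,  0.08155341]), 'torque': array([-0.00361088, -0.00691422, -0.04189719]), 'grip_force': 0.0, 'opening': 0.09169853526375409}
top [[494.1, 0.0, 255.3], [0.0, 494.1, 195.1], [0.0, 0.0, 1.0]] [[-0.016, 0.987, -0.157, 0.275], [-1.0, -0.019, -0.019, -0.03], [-0.022, 0.157, 0.987, 1.856], [0.0, 0.0, 0.0, 1.0]] dict_keys(['camera_matrix', 'world_from_camera'])
syringe_1 [(0.82, [0.546, -0.151, 0.02]), (0.79, [0.324, -0.444, 0.023]), (0.77, [0.549, -0.331, 0.025]), (0.54, [0.356, -0.066, 0.024]), (0.41, [0.75, -0.082, 0.015])]
sample_in [(0.5
[... 779 characters left out ...]
.0, 0.0, 1.0]] dict_keys(['camera_matrix', 'world_from_camera'])
syringe_1 [(0.93, [0.34, -0.453, 0.02]), (0.86, [0.55, -0.329, 0.025]), (0.85, [0.555, -0.158, 0.023]), (0.83, [0.36, -0.07, 0.023])]
sample_in [(0.58, [0.589, 0.289, 0.029])]
sample_out [(0.91, [0.565, 0.064, 0.029])]
tray [(0.98, [0.571, 0.177, 0.009])]
syringe_1_nose [(0.62, [0.554, -0.162, 0.019])]
flask [(0.75, [0.716, -0.439, 0.103])]
pot [(0.74, [0.726, -0.289, 0.038])]
tape [(0.7, [0.376, -0.234, 0.017])]
brush [(0.69, [0.764, -0.092, 0.016])]
scissors [(0.63, [0.502, -0.534, 0.006]), (0.39, [0.765, -0.09, 0.014]), (0.29, [0.635, 0.46, 0.034])]
phone [(0.9, [0.403, 0.443, 0.012])]
stapler [(0.64, [0.631, 0.461, 0.034])]
```

```bash
python3 - <<'E'
import cv2
im=cv2.imread("pics/top0.png")[50:340,90:430]
cv2.imwrite("pics/top0c.png",cv2.resize(im,(700,597),interpolation=cv2.INTER_CUBIC))
E
```

```text
(no output)
```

View pics/top0c.png

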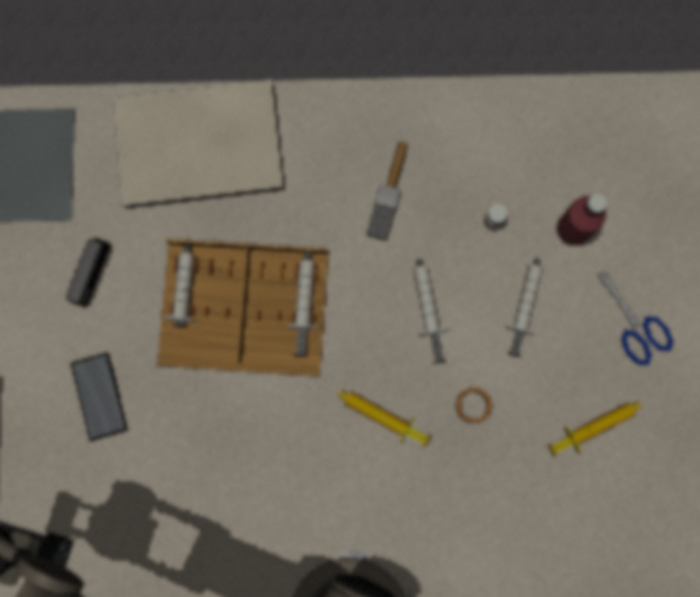

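View pics/scene0.png

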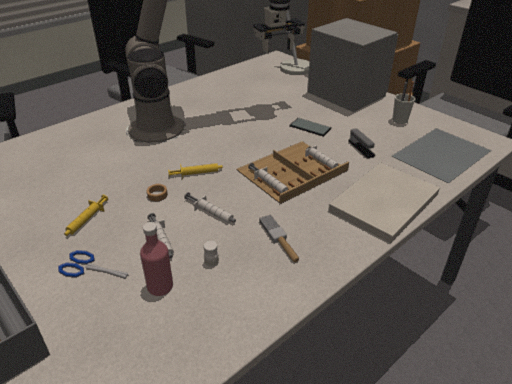

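```bash
cat > h.py <<'E'
from cell import *
import cv2,numpy as np
from scipy.spatial.transform import Rotation as R
def plan(p,yaw):
    "roll to make, then shift in tool axes (mm) after the roll, to reach TCP p with given yaw"
    s=observe(); y=s["tool_rot"][2]
    d=(yaw-y+np.pi)%(2*np.pi)-np.pi
    Rt=R.from_euler("xyz",[np.pi,0,yaw]).as_matrix()
    v=Rt.T@(np.array(p)-s["tool_pos"])*1000
    print("roll",round(-d,3),"shift",v.round(1),"norm",np.linalg.norm(v).round(0),"t",round(s["time"],2))
def px2w(cam,uv,z,k=None):
    k=k or get_calibration(cam); T=k["world_from_camera"]
    uv=np.atleast_2d(np.array(uv,float)); r=(np.linalg.inv(k["camera_matrix"])@np.c_[uv,np.ones(len(uv))].T)
    d=T[:3,:3]@(r*np.array([[1],[-1],[-1]])); c=T[:3,3]
    return (c[:,None]+d*((z-c[2])/d[2])).T
def w2px(k,P):
    T=np.linalg.inv(k["world_from_camera"]); P=np.atleast_2d(P)
    q=(T[:3,:3]@P.T+T[:3,3:]); q=q*np.array([[1],[-1],[-1]]); u=k["camera_matrix"]@q
    return (u[:2]/u[2]).T
E
python3 - <<'E'
from h import *
k=get_calibration("wrist"); s=observe()
Rt=R.from_euler("xyz",s["tool_rot"]).as_matrix(); T=k["world_from_camera"]
print("cam in tool",(Rt.T@(T[:3,3]-s["tool_pos"])).round(3)); print((Rt.T@T[:3,:3]).round(2), k["camera_matrix"].round(0).tolist())
plan([0.5,0.17,0.38],np.pi)
plan([0.5,0.17,0.38],0)
for n,(x,y) in dict(noseA=(420,262),discA=(440,360),noseB=(537,262),discB=(514,353),tl=(168,240),tr=(328,249),br=(319,376),bl=(158,366)).items():
    print(n,px2w("top",[x/700*340+90,y/597*290+50],0.02).round(3))
E
```

```text
cam in tool [ 0.076 -0.    -0.196]
[[-0.    0.96  0.28]
 [ 1.    0.    0.  ]
 [ 0.    0.28 -0.96]] [[272.0, 0.0, 255.0], [0.0, 272.0, 190.0], [0.0, 0.0, 1.0]]
roll -0.304 shift [-343.  -331.  -191.7] norm 514.0 t 1.3
roll 2.838 shift [ 343.   331.  -191.7] norm 514.0 t 1.3
noseA [[ 0.632 -0.142  0.02 ]]
discA [[ 0.451 -0.173  0.02 ]]
noseB [[ 0.628 -0.356  0.02 ]]
discB [[ 0.461 -0.307  0.02 ]]
tl [[0.683 0.323 0.02 ]]
tr [[0.66  0.026 0.02 ]]
br [[0.426 0.046 0.02 ]]
bl [[0.449 0.338 0.02 ]]
```

>>> {"method": "step_arm", "body": {
  "commands": [
    {"translation": [0, 0, 0], "roll": -0.1},
    {"translation": [0, 0, 0], "roll": -0.1},
    {"translation": [0, 0, 0], "roll": -0.1},
    {"translation": [-23, -23.6, -4.4], "roll": 0},
    {"translation": [-23, -23.6, -4.4], "roll": 0},
    {"translation": [-23, -23.6, -4.4], "roll": 0},
    {"translation": [-23, -23.6, -4.4], "roll": 0},
    {"translation": [-23, -23.6, -4.4], "roll": 0},
    {"translation": [-23, -23.6, -4.4], "roll": 0},
    {"translation": [-23, -23.6, -4.4], "roll": 0},
    {"translation": [-23, -23.6, -4.4], "roll": 0},
    {"translation": [-23, -23.6, -4.4], "roll": 0},
    {"translation": [-23, -23.6, -4.4], "roll": 0},
    {"translation": [-23, -23.6, -4.4], "roll": 0},
    {"translation": [-23, -23.6, -4.4], "roll": 0},
    {"translation": [-23, -23.6, -4.4], "roll": 0},
    {"translation": [-23, -23.6, -4.4], "roll": 0}
  ],
  "fingers": 1
}}

```text
time: 2.72
tool_pos: [0.4787, 0.168, 0.2503]
tool_rot: [3.141, 0.0, 3.138]
contact_force: [0.2, 0.3, -0.3]
opening: 0.0917
grip_force: 0.0
```

```bash
cat >> h.py <<'E'
def snap(name):
    k=get_calibration("wrist"); im=read_camera("wrist")[:,:,::-1].copy(); cv2.imwrite(f"pics/{name}.png",im); return k,im
E
python3 - <<'E'
from h import *
import pickle
s=observe(); print(s["time"],s["tool_pos"],s["tool_rot"])
k,im=snap("tray"); pickle.dump(k,open("tray.pkl","wb"))
for n in ["tray","sample_in","sample_out","syringe_1"]:
    print(n,[(round(d["confidence"],2),np.round(d["at"],3).tolist()) for d in search_frame("wrist",n)])
cv2.imwrite("pics/tray2.png",cv2.resize(im,(800,600),interpolation=cv2.INTER_CUBIC))
E
```

```text
2.7167 [0.47871251 0.16795752 0.25027392] [3.14136267e+00 3.27655562e-04 3.13762234e+00]
tray [(0.97, [0.52, 0.187, 0.009])]
sample_in [(0.9, [0.552, 0.292, 0.027])]
sample_out [(0.61, [0.546, 0.082, 0.032])]
syringe_1 [(0.93, [0.527, -0.151, 0.024]), (0.84, [0.346, -0.077, 0.025])]
```

View pics/tray2.png

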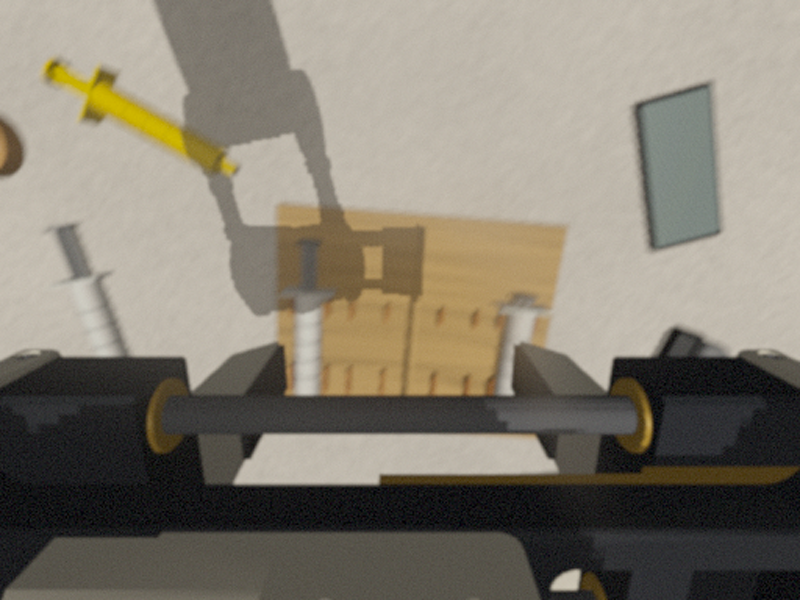

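```bash
python3 - <<'E'
from h import *
import pickle
k=pickle.load(open("tray.pkl","rb"))
s=.64
P=px2w("wrist",np.array([[278,205],[565,227]])*s,0.006,k); print("openend",P.round(4))
d=P[1]-P[0]; print("len",np.linalg.norm(d),"yaw",np.arctan2(-d[0],d[1]))
D=px2w("wrist",np.array([[411,296],[404,396]])*s,0.038,k); v=D[1]-D[0]; print("div",D.round(4),np.arctan2(v[1],v[0]))
# sample_out axis: flange centre & visible barrel ; plane z ~ .034 barrel top
for n,q,z in [("out",[[310,296],[308,390]],.034),("in",[[524,306],[511,390]],.034)]:
    A=px2w("wrist",np.array(q)*s,z,k);v=A[1]-A[0];print(n,A.round(4),np.arctan2(v[1],v[0]))
for c in ["top","scene"]:
  kk=get_calibration(c)
  yaw=-0.075;ex=np.array([np.cos(yaw),np.sin(yaw)]);ey=np.array([-ex[1],ex[0]])
  m=P[:,:2].mean(0)+.115*ex; print("centre",m)
E
```

```text
openend [[0.4333 0.0453 0.006 ]
 [0.4569 0.3394 0.006 ]]
len 0.2950332143453088 yaw -0.07997316749027848
div [[0.5209 0.1799 0.038 ]
 [0.6328 0.1728 0.038 ]] -0.06352979919697194
out [[0.5216 0.0779 0.034 ]
 [0.6273 0.0691 0.034 ]] -0.08294953643725386
in [[0.5332 0.2951 0.034 ]
 [0.6283 0.2885 0.034 ]] -0.06971888757405911
centre [0.5597496  0.18374227]
centre [0.5597496  0.18374227]
```

```bash
python3 - <<'E'
from h import *
import pickle
def draw(im,k,off,sc,c,yaw):
    ex=np.array([np.cos(yaw),np.sin(yaw)]);ey=np.array([-ex[1],ex[0]])
    def seg(a,b,z,col):
        P=np.array([[*(np.array(c)+p[0]*ex+p[1]*ey),z] for p in np.linspace(a,b,2)])
        q=(w2px(k,P)-off+.5)*sc-.5
        cv2.line(im,*[tuple(int(v) for v in r) for r in q.round()],col,1)
    seg((-.115,-.15),(-.115,.15),.006,(0,0,255))
    for s in (-1,1): seg((-.115,s*.15),(.115,s*.15),.006,(0,0,255))
    for s in (-.002,.002): seg((-.03,s),(.115,s),.032,(0,255,0))
    seg((.112,-.15),(.112,.15),.036,(255,0,255))
    for y in (-.048,.048,-.112,.112):
        for e in (-.017,.017):
            for a,b in ((.06,.09),(-.018,0)): seg((a,y+e),(b,y+e),.016,(255,255,0))
out=[]
k=pickle.load(open("tray.pkl","rb")); im=cv2.imread("pics/tray.png")
x0,y0,x1,y1=170,125,370,255
a=cv2.resize(im[y0:y1,x0:x1],None,fx=4,fy=4,interpolation=cv2.INTER_CUBIC); a=cv2.convertScaleAbs(a,alpha=1.4)
b=a.copy(); draw(b,k,np.array([x0,y0]),4,(.5597,.1837),-.075)
k2=get_calibration("top"); im2=cv2.imread("pics/top0.png"); x0,y0=155,160
c=cv2.resize(im2[y0:y0+80,x0:x0+107],None,fx=5,fy=5,interpolation=cv2.INTER_CUBIC); c=cv2.convertScaleAbs(c,alpha=1.6); draw(c,k2,np.array([x0,y0]),5,(.5597,.1837),-.075)
cv2.imwrite("pics/ov1.png",b); cv2.imwrite("pics/ov2.png",c); print(b.shape,c.shape)
E
```

```text
(520, 800, 3) (400, 535, 3)
```

View pics/ov1.png

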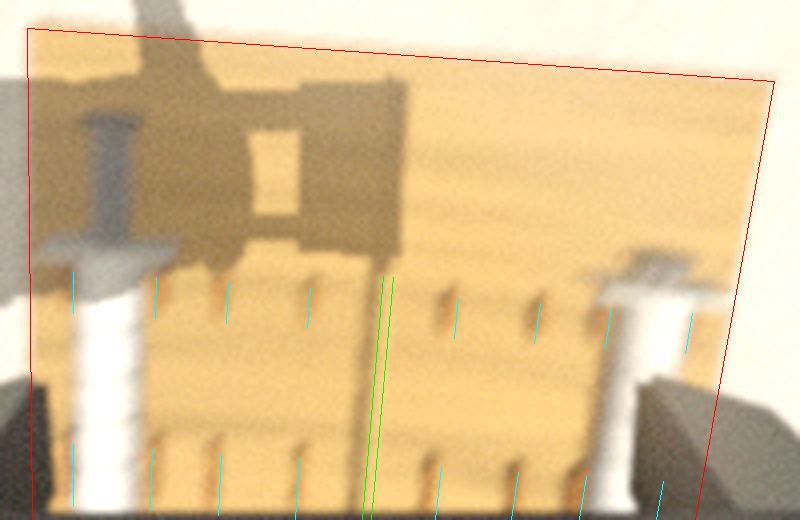

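```bash
python3 -c "
from h import *
plan([.49,-.165,.22],np.pi+.17)"
```

```text
roll -0.174 shift [  44.  -332.    29.7] norm 336.0 t 2.97
```

>>> {"method": "step_arm", "body": {
  "commands": [
    {"translation": [0, 0, 0], "roll": -0.087},
    {"translation": [0, 0, 0], "roll": -0.087},
    {"translation": [4.4, -33.2, 3], "roll": 0},
    {"translation": [4.4, -33.2, 3], "roll": 0},
    {"translation": [4.4, -33.2, 3], "roll": 0},
    {"translation": [4.4, -33.2, 3], "roll": 0},
    {"translation": [4.4, -33.2, 3], "roll": 0},
    {"translation": [4.4, -33.2, 3], "roll": 0},
    {"translation": [4.4, -33.2, 3], "roll": 0},
    {"translation": [4.4, -33.2, 3], "roll": 0},
    {"translation": [4.4, -33.2, 3], "roll": 0},
    {"translation": [4.4, -33.2, 3], "roll": 0},
    {"translation": [0, 0, 0], "roll": 0}
  ]
}}

```text
time: 4.05
tool_pos: [0.4903, -0.1687, 0.219]
tool_rot: [-3.14, -0.001, -2.974]
contact_force: [0.0, 0.4, -0.2]
opening: 0.0917
grip_force: 0.0
```

```bash
python3 - <<'E'
from h import *
import pickle
s=observe(); print(s["time"],s["tool_pos"],s["tool_rot"])
k,im=snap("A"); pickle.dump(k,open("A.pkl","wb"))
for n in ["syringe_1","plunger_1"]:
    print(n,[(round(d["confidence"],2),np.round(d["at"],3).tolist()) for d in search_frame("wrist",n)])
cv2.imwrite("pics/A2.png",cv2.resize(im[:260],None,fx=1.5625,fy=1.5625,interpolation=cv2.INTER_CUBIC))
E
```

```text
4.05 [ 0.49032223 -0.16870121  0.21902297] [-3.14040763e+00 -1.15854506e-03 -2.97371594e+00]
syringe_1 [(0.95, [0.534, -0.157, 0.026]), (0.76, [0.343, -0.463, 0.027]), (0.73, [0.54, -0.326, 0.028]), (0.6, [0.351, -0.074, 0.029]), (0.28, [0.469, -0.166, 0.014])]
plunger_1 [(0.95, [0.479, -0.312, 0.018]), (0.77, [0.318, -0.133, 0.017]), (0.76, [0.474, -0.167, 0.016])]
```

View pics/A2.png

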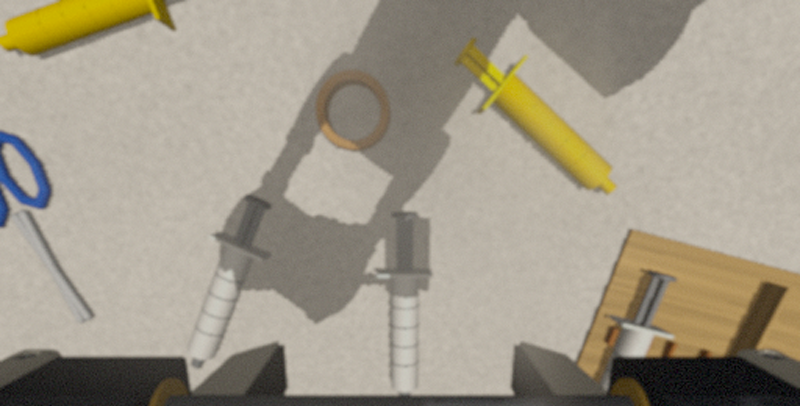

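```bash
python3 - <<'E'
from h import *
import pickle
k=pickle.load(open("A.pkl","rb")); s=.64
for n,fl,ds,no in [("A",(404,272),(403,214),(404,380)),("B",(242,244),(258,200),(207,330))]:
    f=px2w("w",np.array(fl)*s,.028,k)[0]; d=px2w("w",np.array(ds)*s,.0265,k)[0]; b=px2w("w",np.array(no)*s,.028,k)[0]
    v=b-d; yaw=np.arctan2(v[1],v[0]); u=np.array([np.cos(yaw),np.sin(yaw)])
    print(n,"fl",f.round(4),"disc",d.round(4),"b",b.round(4),"yaw",yaw.round(3),"origin",(f[:2]+.0615*u).round(4),"disc-fl",np.linalg.norm(f-d).round(4))
E
python3 - <<'E'
from h import *
import sys
E
```

```text
A fl [ 0.5017 -0.1621  0.028 ] disc [ 0.4494 -0.172   0.0265] b [ 0.6114 -0.1432  0.028 ] yaw 0.176 origin [ 0.5623 -0.1513] disc-fl 0.0533
B fl [ 0.5006 -0.313   0.028 ] disc [ 0.4588 -0.302   0.0265] b [ 0.5905 -0.3411  0.028 ] yaw -0.288 origin [ 0.5596 -0.3305] disc-fl 0.0432
```

```bash
python3 -c "
from h import *
plan([.5564,-.1524,.005],np.pi+.176)"
```

```text
roll -0.005 shift [-66.9  -0.3 214.8] norm 225.0 t 4.2
```

>>> {"method": "step_arm", "body": {
  "commands": [
    {"translation": [-22.3, 0, 20], "roll": -0.005},
    {"translation": [-22.3, 0, 20], "roll": 0},
    {"translation": [-22.3, 0, 20], "roll": 0},
    {"translation": [0, 0, 30], "roll": 0},
    {"translation": [0, 0, 30], "roll": 0},
    {"translation": [0, 0, 30], "roll": 0},
    {"translation": [0, 0, 25], "roll": 0},
    {"translation": [0, 0, 20], "roll": 0},
    {"translation": [0, 0, 19], "roll": 0},
    {"translation": [0, 0, 0], "roll": 0}
  ]
}}

```text
time: 5.03
tool_pos: [0.5542, -0.1502, 0.0027]
tool_rot: [3.137, -0.006, -2.964]
contact_force: [-1.2, 0.9, 0.1]
opening: 0.0921
grip_force: 0.0
```

>>> {"method": "step_arm", "body": {
  "commands": [
    {"translation": [0, 0, 0], "roll": 0},
    {"translation": [0, 0, 0], "roll": 0},
    {"translation": [0, 0, 0], "roll": 0},
    {"translation": [0, 0, 0], "roll": 0},
    {"translation": [0, 0, 0], "roll": 0},
    {"translation": [0, 0, 0], "roll": 0},
    {"translation": [0, 0, 0], "roll": 0},
    {"translation": [0, 0, 0], "roll": 0}
  ],
  "fingers": 0,
  "grip_force": 20
}}

```text
time: 5.7
tool_pos: [0.5566, -0.1538, 0.0061]
tool_rot: [-3.142, 0.0, -2.967]
contact_force: [0.1, 0.2, -0.2]
opening: 0.0429
grip_force: 0.0
```

```bash
python3 -c "
from h import *
s=observe();print(s['opening'],s['grip_force'])
c=np.array([.5597,.1835]);y=-.075;ex=np.array([np.cos(y),np.sin(y)]);ey=np.array([-ex[1],ex[0]])
q=c+.026*ex-.048*ey
print(q); plan([*q,.10],np.pi+y)
print(px2w('scene',[[0,0]],0)[:0])"
```

```text
0.04294973001700125 0.0
[0.58203028 0.13368676]
roll 0.25 shift [ -3.8 288.6 -93.9] norm 304.0 t 5.7
[]
```

>>> {"method": "step_arm", "body": {
  "commands": [
    {"translation": [0, 0, 0], "roll": 0},
    {"translation": [0, 0, 0], "roll": 0},
    {"translation": [0, 0, 0], "roll": 0},
    {"translation": [0, 0, 0], "roll": 0},
    {"translation": [0, 0, -20], "roll": 0},
    {"translation": [0, 0, -25], "roll": 0},
    {"translation": [0, 0, -30], "roll": 0},
    {"translation": [0, 0, -19], "roll": 0},
    {"translation": [0, 0, 0], "roll": 0.1},
    {"translation": [0, 0, 0], "roll": 0.1},
    {"translation": [0, 0, 0], "roll": 0.05},
    {"translation": [0, 0, 0], "roll": 0}
  ]
}}

```text
time: 6.7
tool_pos: [0.5565, -0.1537, 0.1]
tool_rot: [3.142, 0.0, 3.065]
contact_force: [0.0, -0.5, 0.1]
opening: 0.0003
grip_force: 0.0
```

```bash
python3 -c "
from h import *
s=observe();print(s['opening'],s['grip_force'])
plan([.5820,.1337,.1],np.pi-.075)"
```

```text
0.00026922699652699174 0.0
roll -0.002 shift [ -3.9 288.5   0. ] norm 289.0 t 6.7
```

```bash
python3 - <<'E'
from h import *
import pickle
k,im=snap("m1"); pickle.dump(k,open("m1.pkl","wb"))
for n in ["syringe_1"]:
    print(n,[(round(d["confidence"],2),np.round(d["at"],3).tolist()) for d in search_frame("wrist",n)])
sc=read_camera("scene")[:,:,::-1]
print([(round(d["confidence"],2),np.round(d["at"],3).tolist()) for d in search_frame("scene","syringe_1")])
a=cv2.resize(im[:260,100:420],(640,520),interpolation=cv2.INTER_CUBIC)
cv2.imwrite("pics/m1a.png",a)
cv2.imwrite("pics/m1b.png",cv2.resize(sc[130:330,60:330],(800,593),interpolation=cv2.INTER_CUBIC))
E
```

```text
syringe_1 [(0.75, [0.534, -0.321, 0.024]), (0.73, [0.524, -0.159, 0.024])]
[(0.96, [0.341, -0.45, 0.019]), (0.9, [0.551, -0.33, 0.022]), (0.8, [0.352, -0.088, 0.022]), (0.62, [0.555, -0.161, 0.022]), (0.44, [0.636, 0.458, 0.034])]
```

View pics/m1b.png

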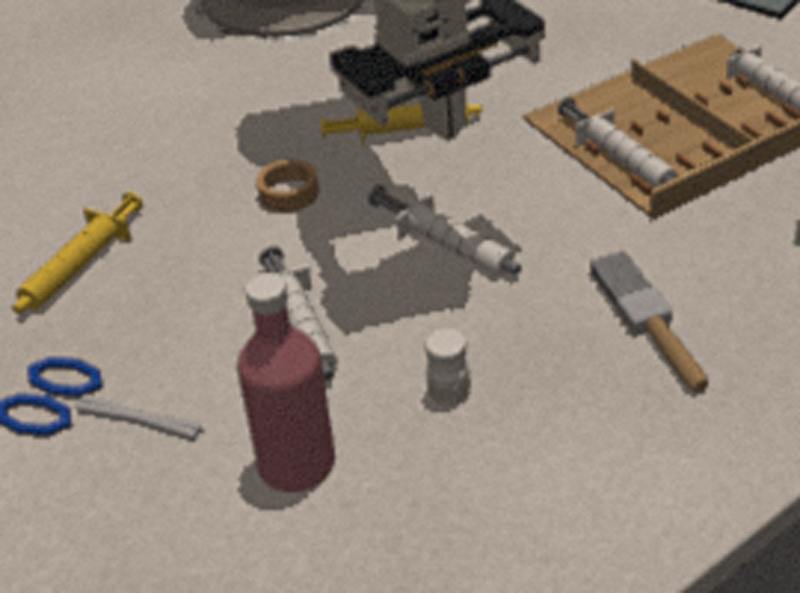

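>>> {"method": "step_arm", "body": {
  "commands": [
    {"translation": [0, 0, 0], "roll": -0.1},
    {"translation": [0, 0, 0], "roll": -0.1},
    {"translation": [0, 0, 0], "roll": -0.05},
    {"translation": [0, 0, 0], "roll": 0},
    {"translation": [0, 0, 0], "roll": 0},
    {"translation": [0, 0, 0], "roll": 0},
    {"translation": [0, 0, 0], "roll": 0},
    {"translation": [0, 0, 0], "roll": 0},
    {"translation": [0, 0, 30], "roll": 0},
    {"translation": [0, 0, 30], "roll": 0},
    {"translation": [0, 0, 25], "roll": 0},
    {"translation": [0, 0, 11], "roll": 0},
    {"translation": [0, 0, 0], "roll": 0}
  ],
  "fingers": 0.7
}}

```text
time: 7.98
tool_pos: [0.5547, -0.153, 0.0014]
tool_rot: [3.139, -0.004, -2.967]
contact_force: [-1.0, -0.2, 0.9]
opening: 0.0641
grip_force: 0.0
```

>>> {"method": "step_arm", "body": {
  "commands": [
    {"translation": [0, 0, 0], "roll": 0},
    {"translation": [0, 0, 0], "roll": 0},
    {"translation": [0, 0, 0], "roll": 0},
    {"translation": [0, 0, 0], "roll": 0},
    {"translation": [0, 0, 0], "roll": 0},
    {"translation": [0, 0, 0], "roll": 0},
    {"translation": [0, 0, 0], "roll": 0},
    {"translation": [0, 0, 0], "roll": 0},
    {"translation": [0, 0, 0], "roll": 0},
    {"translation": [0, 0, 0], "roll": 0}
  ],
  "fingers": 0,
  "grip_force": 30
}}

```text
time: 8.82
tool_pos: [0.5566, -0.1537, 0.0039]
tool_rot: [3.142, 0.0, -2.966]
contact_force: [-0.2, 0.0, -0.7]
opening: 0.0032
grip_force: 0.0
```

```bash
python3 - <<'E'
from h import *
k=get_calibration("scene"); im=read_camera("scene")[:,:,::-1].copy()
s=observe(); print(s["tool_pos"],s["opening"])
q=w2px(k,[s["tool_pos"],s["tool_pos"]+[0,0,.1],[.5564,-.1524,.028]]); print(q)
x0,y0=110,140
a=cv2.resize(im[y0:y0+150,x0:x0+200],(800,600),interpolation=cv2.INTER_CUBIC)
for p in q: cv2.circle(a,tuple(int(v) for v in ((p-[x0,y0]+.5)*4)),4,(0,0,255),1)
cv2.imwrite("pics/m2.png",a)
E
```

```text
[ 0.55652581 -0.15369506  0.00384473] 0.001064907929662924
[[212.54114578 212.28686826]
 [210.73998101 185.37679034]
 [212.43983885 205.7999558 ]]
```

View pics/m2.png

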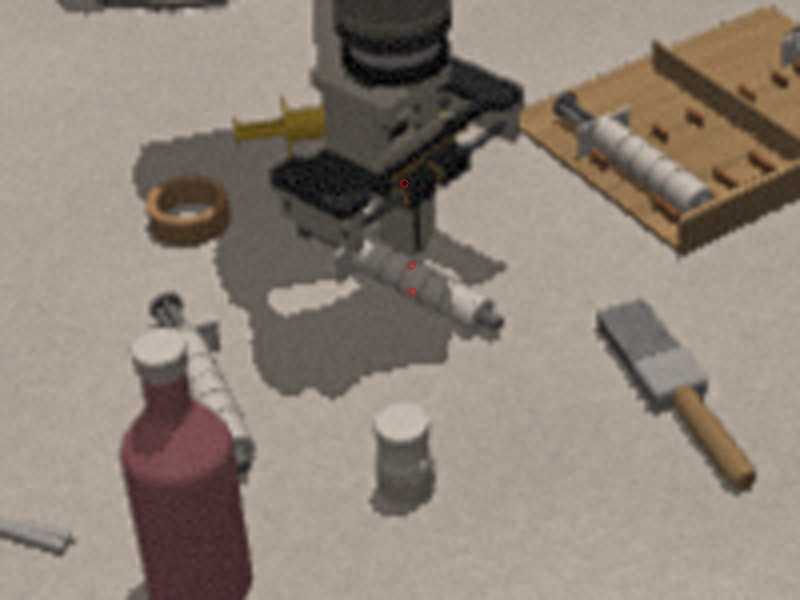

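>>> {"method": "step_arm", "body": {
  "commands": [
    {"translation": [0, 0, -30], "roll": 0},
    {"translation": [0, 0, -10], "roll": 0},
    {"translation": [0, 0, 0], "roll": 0},
    {"translation": [0, 0, 0], "roll": 0},
    {"translation": [0, 0, 0], "roll": 0},
    {"translation": [0, 0, 0], "roll": 0},
    {"translation": [0, 0, 0], "roll": 0},
    {"translation": [0, 0, 0], "roll": 0},
    {"translation": [0, 0, 0], "roll": 0},
    {"translation": [0, 0, 0], "roll": 0},
    {"translation": [0, 0, 20], "roll": 0},
    {"translation": [0, 0, 16], "roll": 0},
    {"translation": [0, 0, 3], "roll": 0},
    {"translation": [0, 0, 3], "roll": 0},
    {"translation": [0, 0, 3], "roll": 0},
    {"translation": [0, 0, 2], "roll": 0},
    {"translation": [0, 0, 0], "roll": 0}
  ],
  "fingers": 0.7
}}

```text
time: 10.28
tool_pos: [0.5568, -0.1538, -0.0029]
tool_rot: [-3.141, 0.0, -2.966]
contact_force: [-0.1, 0.6, -0.9]
opening: 0.0641
grip_force: 0.0
```

```bash
python3 - <<'E'
from h import *
s=observe(); print(s["tool_pos"],s["opening"],s["contact_force"],s["time"])
k=get_calibration("scene"); im=read_camera("scene")[:,:,::-1].copy()
ks=get_calibration("wrist"); Rt=R.from_euler("xyz",s["tool_rot"]).as_matrix(); print(Rt.T@(ks["world_from_camera"][:3,3]-s["tool_pos"]))
x0,y0=160,160
a=cv2.resize(im[y0:y0+75,x0:x0+100],(800,600),interpolation=cv2.INTER_CUBIC)
for dy in (-.0321,.0321):
  for z in (0,.03,.066):
    p=w2px(k,[s["tool_pos"]+Rt@[0,dy,-z]])[0]; cv2.circle(a,tuple(int(v) for v in ((p-[x0,y0]+.5)*8)),4,(0,0,255),1)
cv2.imwrite("pics/m3.png",cv2.convertScaleAbs(a,alpha=1.5))
E
```

```text
[ 0.556766   -0.15380647 -0.00285403] 0.06410965135105404 [-0.07297785  0.58125311 -0.85798789] 10.2833
[ 0.07588036 -0.0002332  -0.19658436]
```

View pics/m3.png

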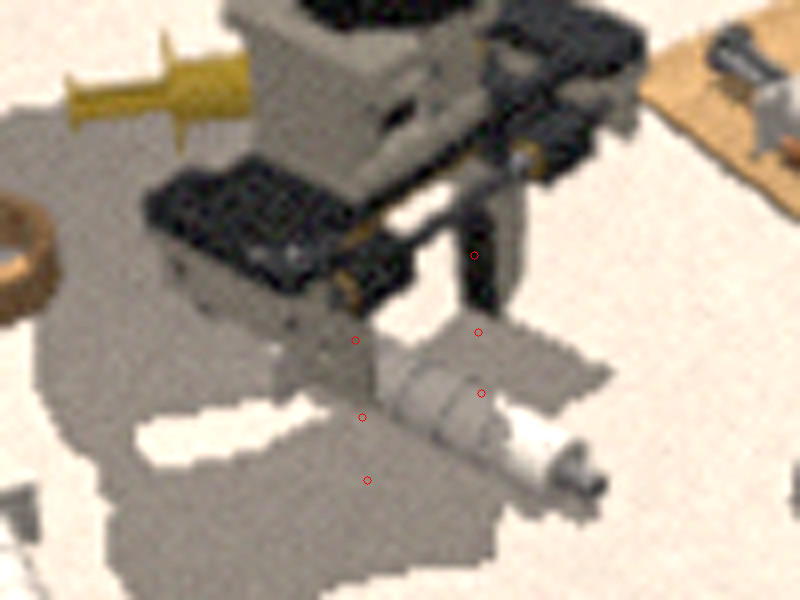

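>>> {"method": "step_arm", "body": {
  "commands": [
    {"translation": [0, 0, 4], "roll": 0},
    {"translation": [0, 0, 4], "roll": 0},
    {"translation": [0, 0, 4], "roll": 0},
    {"translation": [0, 0, 0], "roll": 0}
  ]
}}

```text
time: 10.67
tool_pos: [0.5559, -0.1535, -0.016]
tool_rot: [3.141, -0.001, -2.966]
contact_force: [-0.4, 0.5, -0.7]
opening: 0.0642
grip_force: 0.0
```

>>> {"method": "step_arm", "body": {
  "commands": [
    {"translation": [0, 0, 4], "roll": 0},
    {"translation": [0, 0, 4], "roll": 0},
    {"translation": [0, 0, 0], "roll": 0}
  ]
}}

```text
time: 10.92
tool_pos: [0.556, -0.1535, -0.024]
tool_rot: [3.141, -0.001, -2.966]
contact_force: [-0.2, -0.4, -0.4]
opening: 0.0642
grip_force: 0.0
```

>>> {"method": "step_arm", "body": {
  "commands": [
    {"translation": [0, 0, 3], "roll": 0},
    {"translation": [0, 0, 3], "roll": 0},
    {"translation": [0, 0, 0], "roll": 0}
  ]
}}

```text
time: 11.17
tool_pos: [0.5562, -0.1536, -0.0297]
tool_rot: [3.141, -0.001, -2.966]
contact_force: [-0.5, -0.5, 0.7]
opening: 0.0645
grip_force: 0.0
```

>>> {"method": "step_arm", "body": {
  "commands": [
    {"translation": [0, 0, 2], "roll": 0},
    {"translation": [0, 0, 0], "roll": 0}
  ]
}}

```text
time: 11.33
tool_pos: [0.5564, -0.1537, -0.0313]
tool_rot: [3.141, -0.0, -2.966]
contact_force: [0.2, -0.3, -0.4]
opening: 0.0644
grip_force: 0.0
```

>>> {"method": "step_arm", "body": {
  "commands": [
    {"translation": [0, 0, 2], "roll": 0},
    {"translation": [0, 0, 0], "roll": 0}
  ]
}}

```text
time: 11.5
tool_pos: [0.5564, -0.1537, -0.0333]
tool_rot: [3.141, -0.0, -2.966]
contact_force: [1.0, -0.6, 0.2]
opening: 0.0645
grip_force: 0.0
```

Now close at this height.

>>> {"method": "step_arm", "body": {
  "commands": [
    {"translation": [0, 0, 0], "roll": 0},
    {"translation": [0, 0, 0], "roll": 0},
    {"translation": [0, 0, 0], "roll": 0},
    {"translation": [0, 0, 0], "roll": 0},
    {"translation": [0, 0, 0], "roll": 0},
    {"translation": [0, 0, 0], "roll": 0},
    {"translation": [0, 0, 0], "roll": 0},
    {"translation": [0, 0, 0], "roll": 0}
  ],
  "fingers": 0,
  "grip_force": 30
}}

```text
time: 12.17
tool_pos: [0.5566, -0.1537, -0.0331]
tool_rot: [3.142, 0.0, -2.966]
contact_force: [0.1, 0.3, 0.8]
opening: 0.0271
grip_force: 30.0
```

>>> {"method": "step_arm", "body": {
  "commands": [
    {"translation": [0, 0, -15], "roll": 0},
    {"translation": [0, 0, -30], "roll": 0},
    {"translation": [0, 0, -30], "roll": 0},
    {"translation": [0, 0, -15], "roll": 0},
    {"translation": [0, 0, 0], "roll": 0.1},
    {"translation": [0, 0, 0], "roll": 0.1},
    {"translation": [0, 0, 0], "roll": 0.05},
    {"translation": [0, 14, 0], "roll": 0},
    {"translation": [0, 28, 0], "roll": 0},
    {"translation": [0, 28, 0], "roll": 0},
    {"translation": [0, 28, 0], "roll": 0},
    {"translation": [0, 28, 0], "roll": 0},
    {"translation": [0, 28, 0], "roll": 0},
    {"translation": [0, 28, 0], "roll": 0},
    {"translation": [0, 28, 0], "roll": 0},
    {"translation": [0, 28, 0], "roll": 0},
    {"translation": [0, 28, 0], "roll": 0},
    {"translation": [0, 22, 0], "roll": 0},
    {"translation": [0, 0, 0], "roll": 0}
  ]
}}

```text
time: 13.75
tool_pos: [0.5774, 0.1385, 0.0567]
tool_rot: [3.14, -0.0, 3.072]
contact_force: [-0.1, 0.3, -0.5]
opening: 0.0272
grip_force: 30.0
```

```bash
python3 - <<'E'
from h import *
import pickle
s=observe(); print(s["tool_pos"],s["opening"],s["grip_force"])
plan([.5820,.1337,.0571],np.pi-.075)
k,im=snap("B1"); pickle.dump(k,open("B1.pkl","wb"))
c=np.array([.5597,.1835]);yaw=-.075
sc=4;x0,y0=190,60
a=cv2.resize(im[y0:y0+150,x0:x0+200],(800,600),interpolation=cv2.INTER_CUBIC)
ex=np.array([np.cos(yaw),np.sin(yaw)]);ey=np.array([-ex[1],ex[0]])
def seg(p,q,z,col):
    P=np.array([[*(c+t[0]*ex+t[1]*ey),z] for t in (p,q)])
    Q=(w2px(k,P)-[x0,y0]+.5)*sc
    cv2.line(a,*[tuple(int(v) for v in r) for r in Q],col,1)
seg((-.115,-.15),(-.115,.15),.006,(0,0,255)); seg((-.115,-.15),(.115,-.15),.006,(0,0,255))
for y in (-.048,.048):
    for e in (-.017,.017): seg((-.018,y+e),(0,y+e),.016,(255,255,0))
    seg((-.11,y),(.09,y),.02,(255,0,255))
seg((-.03,0),(.1,0),.032,(0,255,0))
cv2.imwrite("pics/B1v.png",cv2.convertScaleAbs(a,alpha=1.4))
E
```

```text
[0.57739504 0.13846821 0.05673445] 0.0271752384393468 29.992254674434662
roll 0.006 shift [-4.9 -4.4 -0.4] norm 7.0 t 13.75
```

View pics/B1v.png

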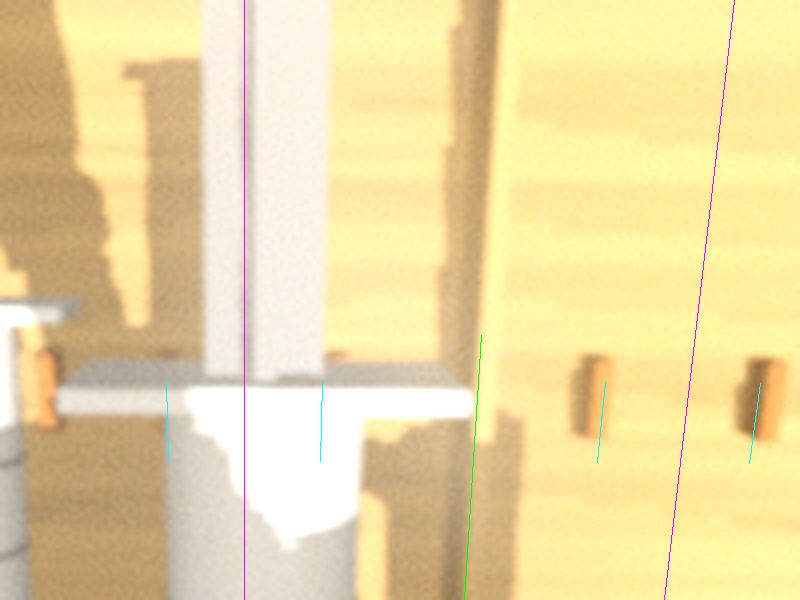

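```bash
python3 - <<'E'
from h import *
import pickle
k=pickle.load(open("B1.pkl","rb")); T=k["world_from_camera"]; K=k["camera_matrix"]
print("cam",T[:3,3].round(4))
c=np.array([.555,.1845]);y=-.075;ex=np.array([np.cos(y),np.sin(y)]);ey=np.array([-ex[1],ex[0]])
def pt(u,v,dep):
    r=np.linalg.inv(K)@[u,v,1]; return T[:3,3]+T[:3,:3]@(r*dep*[1,-1,-1])
for u4,v4 in ((57,400),(472,400),(264,400)):
    p=pt(190+u4/4,60+v4/4,.1363); print(p.round(4),"tray",((p[:2]-c)@ex).round(4),((p[:2]-c)@ey).round(4))
for n,u4 in (("plunger top",264),): 
    p=pt(190+u4/4,60+20/4,.1363*1.0); print(n,p.round(4),((p[:2]-c)@ey).round(4))
s=observe();p=s["tool_pos"][:2]; print("tcp tray",((p-c)@ex).round(4),((p-c)@ey).round(4))
t=c+.028*ex-.048*ey;print(t);plan([*t,-.02],np.pi+y)
E
```

```text
cam [0.5017 0.143  0.2531]
[0.5235 0.1162 0.118 ] tray -0.0263 -0.0705
[0.5271 0.1681 0.1181] tray -0.0266 -0.0185
[0.5253 0.1421 0.118 ] tray -0.0264 -0.0445
plunger top [0.4797 0.1453 0.1048] -0.0448
tcp tray 0.0259 -0.0464
[0.57932466 0.1345369 ]
roll 0.005 shift [-2.1 -1.6 76.6] norm 77.0 t 13.8
```

>>> {"method": "step_arm", "body": {
  "commands": [
    {"translation": [3.5, -3, 0], "roll": 0.004},
    {"translation": [0, 0, 15], "roll": 0},
    {"translation": [0, 0, 20], "roll": 0},
    {"translation": [0, 0, 20], "roll": 0},
    {"translation": [0, 0, 10], "roll": 0},
    {"translation": [0, 0, 5], "roll": 0},
    {"translation": [0, 0, 4], "roll": 0},
    {"translation": [0, 0, 0], "roll": 0}
  ]
}}

```text
time: 14.47
tool_pos: [0.5744, 0.1303, -0.0172]
tool_rot: [-3.142, -0.0, 3.062]
contact_force: [0.2, -0.1, -1.6]
opening: 0.0271
grip_force: 30.0
```

>>> {"method": "step_arm", "body": {
  "commands": [
    {"translation": [0, 0, 3], "roll": 0},
    {"translation": [0, 0, 3], "roll": 0},
    {"translation": [0, 0, 2], "roll": 0},
    {"translation": [0, 0, 0], "roll": 0}
  ]
}}

```text
time: 14.8
tool_pos: [0.5753, 0.1316, -0.0244]
tool_rot: [3.14, 0.002, 3.063]
contact_force: [1.5, 3.7, 0.8]
opening: 0.0273
grip_force: 30.0
```

>>> {"method": "step_arm", "body": {
  "commands": [
    {"translation": [0, 2, 1], "roll": 0},
    {"translation": [0, 0, 1], "roll": 0},
    {"translation": [0, 0, 0], "roll": 0}
  ]
}}

```text
time: 15.05
tool_pos: [0.5745, 0.1329, -0.0271]
tool_rot: [3.141, 0.0, 3.063]
contact_force: [-0.5, 1.0, 1.5]
opening: 0.027
grip_force: 30.0
```

>>> {"method": "step_arm", "body": {
  "commands": [
    {"translation": [0, 0, 0], "roll": 0},
    {"translation": [0, 0, 0], "roll": 0},
    {"translation": [0, 0, 0], "roll": 0},
    {"translation": [0, 0, 0], "roll": 0},
    {"translation": [0, 0, 0], "roll": 0}
  ],
  "fingers": 0.47
}}

```text
time: 15.47
tool_pos: [0.5745, 0.1326, -0.0272]
tool_rot: [-3.142, -0.0, 3.063]
contact_force: [0.0, -0.2, 0.0]
opening: 0.0428
grip_force: 0.0
```

>>> {"method": "step_arm", "body": {
  "commands": [
    {"translation": [0, 0, -20], "roll": 0},
    {"translation": [0, 0, -30], "roll": 0},
    {"translation": [0, 0, -20], "roll": 0},
    {"translation": [0, 0, 0], "roll": 0}
  ]
}}

```text
time: 15.8
tool_pos: [0.5775, 0.133, 0.0474]
tool_rot: [3.14, 0.008, 3.063]
contact_force: [1.7, -0.7, -0.7]
opening: 0.0429
grip_force: 0.0
```

>>> {"method": "step_arm", "body": {
  "commands": [
    {"translation": [20, 0, 0], "roll": 0},
    {"translation": [30, 0, 0], "roll": 0},
    {"translation": [30, 0, 0], "roll": 0},
    {"translation": [30, 0, 0], "roll": 0},
    {"translation": [30, 0, 0], "roll": 0},
    {"translation": [0, 0, 0], "roll": 0},
    {"translation": [0, 0, 0], "roll": 0},
    {"translation": [0, 0, 0], "roll": 0}
  ],
  "fingers": 0
}}

```text
time: 16.47
tool_pos: [0.4359, 0.1438, 0.0431]
tool_rot: [3.141, 0.001, 3.063]
contact_force: [0.6, 0.1, 0.3]
opening: 0.0005
grip_force: 0.0
```

```bash
cat >> h.py <<'E'
c=np.array([.555,.1845]);ty=-.075;ex=np.array([np.cos(ty),np.sin(ty)]);ey=np.array([-ex[1],ex[0]])
def tray():
    s=observe(); p=s["tool_pos"]; return ((p[:2]-c)@ex*1000).round(1),((p[:2]-c)@ey*1000).round(1),(p[2]*1000).round(1),s["tool_rot"][2].round(3),s["opening"].round(4),s["time"],s["contact_force"].round(1)
E
python3 - <<'E'
from h import *
print(tray()); k,im=snap("C1")
for n in ["plunger_1","syringe_1","sample_out"]:
    print(n,[(round(d["confidence"],2),((np.array(d["at"][:2])-c)@ex).round(4),((np.array(d["at"][:2])-c)@ey).round(4),round(d["at"][2],3)) for d in search_frame("wrist",n)])
cv2.imwrite("pics/C1v.png",cv2.resize(im[:, 60:460],(625,600),interpolation=cv2.INTER_CUBIC))
E
```

```text
Traceback (most recent call last):
  File "h.py", line 24, in tray
    s=observe(); p=s["tool_pos"]; return ((p[:2]-c)@ex*1000).round(1),((p[:2]-c)@ey*1000).round(1),(p[2]*1000).round(1),s["tool_rot"][2].round(3),s["opening"].round(4),s["time"],s["contact_force"].round(1)
                                                                                                                                                  ^^^^^^^^^^^^^^^^^^
AttributeError: 'float' object has no attribute 'round'
```

```bash
sed -i 's/s\["opening"\].round(4)/round(s["opening"],4)/' h.py; python3 -c "
from h import *
print(tray())"
```

```text
(np.float64(-115.7), np.float64(-49.5), np.float64(43.1), np.float64(3.063), 0.0005, 16.4667, array([0.6, 0.1, 0.3]))
```

>>> {"method": "step_arm", "body": {
  "commands": [
    {"translation": [0, 0, 25], "roll": 0},
    {"translation": [0, 0, 30], "roll": 0},
    {"translation": [0, 0, 10], "roll": 0},
    {"translation": [0, 0, 5], "roll": 0},
    {"translation": [0, 0, 0], "roll": 0}
  ]
}}

```text
time: 16.88
tool_pos: [0.4353, 0.1435, -0.0282]
tool_rot: [-3.141, -0.001, 3.062]
contact_force: [-0.3, 0.3, -0.3]
opening: 0.0006
grip_force: 0.0
```

>>> {"method": "step_arm", "body": {
  "commands": [
    {"translation": [-5, 0, 0], "roll": 0},
    {"translation": [-5, 0, 0], "roll": 0},
    {"translation": [-5, 0, 0], "roll": 0},
    {"translation": [-5, 0, 0], "roll": 0},
    {"translation": [-4, 0, 0], "roll": 0},
    {"translation": [-4, 0, 0], "roll": 0}
  ]
}}

```text
time: 17.38
tool_pos: [0.4624, 0.1416, -0.0269]
tool_rot: [-3.142, -0.002, 3.063]
contact_force: [-3.8, 0.4, 1.5]
opening: 0.0006
grip_force: 2.0
```

>>> {"method": "step_arm", "body": {
  "commands": [
    {"translation": [-3, 0, 0], "roll": 0},
    {"translation": [-3, 0, 0], "roll": 0},
    {"translation": [-3, 0, 0], "roll": 0}
  ]
}}

```text
time: 17.63
tool_pos: [0.4716, 0.1408, -0.0271]
tool_rot: [-3.142, -0.001, 3.063]
contact_force: [-3.4, 0.4, 2.0]
opening: 0.0007
grip_force: 2.0
```

>>> {"method": "step_arm", "body": {
  "commands": [
    {"translation": [-3, 0, 0], "roll": 0},
    {"translation": [-3, 0, 0], "roll": 0}
  ]
}}

```text
time: 17.8
tool_pos: [0.4778, 0.1403, -0.0271]
tool_rot: [-3.142, -0.0, 3.063]
contact_force: [-3.9, 0.6, 3.6]
opening: 0.0004
grip_force: 2.0
```

>>> {"method": "step_arm", "body": {
  "commands": [
    {"translation": [-3, 0, 0], "roll": 0},
    {"translation": [-2, 0, 0], "roll": 0}
  ]
}}

```text
time: 17.97
tool_pos: [0.4831, 0.1399, -0.0271]
tool_rot: [3.142, 0.0, 3.063]
contact_force: [-4.1, 0.5, 3.1]
opening: 0.0003
grip_force: 2.0
```

>>> {"method": "step_arm", "body": {
  "commands": [
    {"translation": [-2, 0, 0], "roll": 0},
    {"translation": [-2, 0, 0], "roll": 0}
  ]
}}

```text
time: 18.13
tool_pos: [0.4869, 0.1396, -0.0271]
tool_rot: [3.142, -0.0, 3.063]
contact_force: [-3.6, 0.4, 2.6]
opening: 0.0009
grip_force: 2.0
```

>>> {"method": "step_arm", "body": {
  "commands": [
    {"translation": [-2, 0, 0], "roll": 0},
    {"translation": [-2, 0, 0], "roll": 0},
    {"translation": [-2, 0, 0], "roll": 0}
  ]
}}

```text
time: 18.38
tool_pos: [0.4929, 0.1392, -0.0271]
tool_rot: [3.142, -0.0, 3.063]
contact_force: [-4.3, 1.1, 2.8]
opening: 0.0002
grip_force: 2.0
```

>>> {"method": "step_arm", "body": {
  "commands": [
    {"translation": [-2, 0, 0], "roll": 0},
    {"translation": [-2, 0, 0], "roll": 0}
  ]
}}

```text
time: 18.55
tool_pos: [0.4969, 0.1389, -0.0271]
tool_rot: [3.142, -0.0, 3.063]
contact_force: [-3.8, -0.3, 2.6]
opening: 0.0004
grip_force: 2.0
```

>>> {"method": "step_arm", "body": {
  "commands": [
    {"translation": [-2, 0, 0], "roll": 0},
    {"translation": [-1, 0, 0], "roll": 0}
  ]
}}

```text
time: 18.72
tool_pos: [0.5001, 0.1386, -0.0271]
tool_rot: [3.141, 0.0, 3.063]
contact_force: [-4.6, -0.3, 2.4]
opening: 0.0003
grip_force: 2.0
```

>>> {"method": "step_arm", "body": {
  "commands": [
    {"translation": [-1, 0, 0], "roll": 0},
    {"translation": [-1, 0, 0], "roll": 0}
  ]
}}

```text
time: 18.88
tool_pos: [0.5013, 0.1385, -0.0272]
tool_rot: [-3.142, -0.001, 3.063]
contact_force: [-6.6, 0.8, 4.4]
opening: 0.0007
grip_force: 3.5
```

>>> {"method": "step_arm", "body": {
  "commands": [
    {"translation": [-1, 0, 0], "roll": 0},
    {"translation": [-1, 0, 0], "roll": 0}
  ]
}}

```text
time: 19.05
tool_pos: [0.5012, 0.1384, -0.0274]
tool_rot: [-3.141, -0.005, 3.063]
contact_force: [-12.8, 2.6, 8.8]
opening: 0.0003
grip_force: 6.5
```

>>> {"method": "step_arm", "body": {
  "commands": [
    {"translation": [-1, 0, 0], "roll": 0},
    {"translation": [0, 0, 0], "roll": 0}
  ]
}}

```text
time: 19.22
tool_pos: [0.5011, 0.1384, -0.0275]
tool_rot: [-3.141, -0.007, 3.063]
contact_force: [-12.7, 1.7, 8.3]
opening: 0.0004
grip_force: 6.6
```

>>> {"method": "step_arm", "body": {
  "commands": [
    {"translation": [6, 0, 0], "roll": 0},
    {"translation": [8, 0, 0], "roll": 0},
    {"translation": [0, 0, -20], "roll": 0},
    {"translation": [0, 0, -30], "roll": 0},
    {"translation": [0, 0, -20], "roll": 0},
    {"translation": [-20, 0, 0], "roll": 0},
    {"translation": [-30, 0, 0], "roll": 0},
    {"translation": [-30, 0, 0], "roll": 0},
    {"translation": [-8, 0, 0], "roll": 0},
    {"translation": [0, 0, 0], "roll": 0},
    {"translation": [0, 0, 0], "roll": 0}
  ],
  "fingers": 0.47
}}

```text
time: 20.13
tool_pos: [0.5779, 0.1323, 0.0424]
tool_rot: [-3.142, -0.001, 3.062]
contact_force: [0.1, 0.5, -0.3]
opening: 0.0432
grip_force: 0.0
```

```bash
python3 - <<'E'
from h import *
print(tray()); k,im=snap("D1")
for n in ["plunger_1","syringe_1","sample_out","sample_in"]:
    print(n,[(round(d["confidence"],2),((np.array(d["at"][:2])-c)@ex).round(4),((np.array(d["at"][:2])-c)@ey).round(4),round(d["at"][2],3)) for d in search_frame("wrist",n)])
plan([*(c+.028*ex-.0475*ey),-.0271],np.pi+ty)
E
```

```text
(np.float64(26.7), np.float64(-50.3), np.float64(42.4), np.float64(3.062), 0.0432, 20.1333, array([ 0.1,  0.5, -0.3]))
plunger_1 [(0.72, np.float64(-0.0365), np.float64(-0.0478), 0.026)]
syringe_1 [(0.84, np.float64(0.0087), np.float64(-0.0514), 0.033)]
sample_out [(0.81, np.float64(-0.0168), np.float64(-0.1052), 0.032)]
sample_in [(0.64, np.float64(0.0083), np.float64(0.1034), 0.031)]
roll -0.003 shift [-1.5  2.5 70.1] norm 70.0 t 20.38
```

>>> {"method": "step_arm", "body": {
  "commands": [
    {"translation": [-1.5, 1, 20], "roll": 0},
    {"translation": [0, 0, 25], "roll": 0},
    {"translation": [0, 0, 15], "roll": 0},
    {"translation": [0, 0, 10], "roll": 0},
    {"translation": [0, 0, 0], "roll": 0}
  ]
}}

```text
time: 20.8
tool_pos: [0.5783, 0.1332, -0.0291]
tool_rot: [-3.141, -0.004, 3.063]
contact_force: [-0.4, -0.5, 0.1]
opening: 0.0433
grip_force: 0.0
```

>>> {"method": "step_arm", "body": {
  "commands": [
    {"translation": [0, 0, 0], "roll": 0},
    {"translation": [0, 0, 0], "roll": 0},
    {"translation": [0, 0, 0], "roll": 0},
    {"translation": [0, 0, 0], "roll": 0},
    {"translation": [0, 0, 0], "roll": 0}
  ],
  "fingers": 0,
  "grip_force": 30
}}

```text
time: 21.22
tool_pos: [0.581, 0.1334, -0.0258]
tool_rot: [3.141, 0.002, 3.063]
contact_force: [0.1, -0.8, 4.9]
opening: 0.0273
grip_force: 30.0
```

```bash
python3 -c "
from h import *
print(tray())"
```

```text
(np.float64(29.8), np.float64(-49.0), np.float64(-25.8), np.float64(3.063), 0.0273, 21.2167, array([ 0.1, -0.8,  4.9]))
```

>>> {"method": "step_arm", "body": {
  "commands": [
    {"translation": [2.5, 0, -10], "roll": 0},
    {"translation": [0, 0, -30], "roll": 0},
    {"translation": [0, 0, -30], "roll": 0},
    {"translation": [0, 16, 0], "roll": 0},
    {"translation": [0, 25, 0], "roll": 0},
    {"translation": [0, 25, 0], "roll": 0},
    {"translation": [0, 20, 0], "roll": 0},
    {"translation": [0, 11, 0], "roll": 0},
    {"translation": [0, 0, 0], "roll": 0},
    {"translation": [0, 0, 0], "roll": 0}
  ]
}}

```text
time: 22.05
tool_pos: [0.5848, 0.23, 0.0429]
tool_rot: [-3.141, -0.0, 3.064]
contact_force: [0.7, -0.5, -0.1]
opening: 0.0271
grip_force: 30.0
```

```bash
python3 - <<'E'
from h import *
print(tray()); k,im=snap("E1")
for n in ["plunger_1","syringe_1","sample_out","sample_in"]:
    print(n,[(round(d["confidence"],2),((np.array(d["at"][:2])-c)@ex).round(4),((np.array(d["at"][:2])-c)@ey).round(4),round(d["at"][2],3)) for d in search_frame("wrist",n)])
E
```

```text
(np.float64(26.4), np.float64(47.6), np.float64(42.9), np.float64(3.064), 0.0271, 22.05, array([ 0.7, -0.5, -0.1]))
plunger_1 [(0.76, np.float64(-0.0416), np.float64(0.0484), 0.099)]
syringe_1 [(0.7, np.float64(-0.009), np.float64(0.045), 0.101)]
sample_out []
sample_in [(0.92, np.float64(-0.0038), np.float64(0.1075), 0.031)]
```

>>> {"method": "step_arm", "body": {
  "commands": [
    {"translation": [0, -0.6, 20], "roll": 0},
    {"translation": [0, 0, 25], "roll": 0},
    {"translation": [0, 0, 10], "roll": 0},
    {"translation": [0, 0, 6], "roll": 0},
    {"translation": [0, 0, 4], "roll": 0},
    {"translation": [0, 0, 3], "roll": 0},
    {"translation": [0, 0, 0], "roll": 0},
    {"translation": [0, 0, 0], "roll": 0}
  ]
}}

```text
time: 22.97
tool_pos: [0.5857, 0.2297, -0.0243]
tool_rot: [3.141, 0.001, 3.063]
contact_force: [-0.6, -0.2, -1.3]
opening: 0.0272
grip_force: 30.0
```

>>> {"method": "step_arm", "body": {
  "commands": [
    {"translation": [0, 0, 1.5], "roll": 0},
    {"translation": [0, 0, 0], "roll": 0}
  ]
}}

```text
time: 23.13
tool_pos: [0.5859, 0.2298, -0.0258]
tool_rot: [3.141, 0.002, 3.063]
contact_force: [1.4, 1.0, 0.2]
opening: 0.0273
grip_force: 30.0
```

>>> {"method": "step_arm", "body": {
  "commands": [
    {"translation": [0, 0, 0], "roll": 0},
    {"translation": [0, 0, 0], "roll": 0},
    {"translation": [0, 0, 0], "roll": 0},
    {"translation": [0, 0, 0], "roll": 0},
    {"translation": [0, 0, -15], "roll": 0},
    {"translation": [0, 0, -30], "roll": 0},
    {"translation": [0, 0, -30], "roll": 0},
    {"translation": [0, 0, -30], "roll": 0},
    {"translation": [0, 0, 0], "roll": 0},
    {"translation": [0, 0, 0], "roll": 0}
  ],
  "fingers": 0.47
}}

```text
time: 23.97
tool_pos: [0.5864, 0.2299, 0.0805]
tool_rot: [3.14, 0.004, 3.063]
contact_force: [-0.3, -0.8, -0.9]
opening: 0.0429
grip_force: 0.0
```

```bash
python3 - <<'E'
from h import *
print(tray()); k,im=snap("E2")
for n in ["plunger_1","syringe_1","sample_out","sample_in"]:
    print(n,[(round(d["confidence"],2),((np.array(d["at"][:2])-c)@ex).round(4),((np.array(d["at"][:2])-c)@ey).round(4),round(d["at"][2],3)) for d in search_frame("wrist",n)])
u=np.array([np.cos(-.288),np.sin(-.288)]); g=np.array([.5596,-.3305])-.007*u
plan([*g,.07],np.pi-.288); print(g)
E
```

```text
(np.float64(27.9), np.float64(47.7), np.float64(80.5), np.float64(3.063), 0.0429, 23.9667, array([-0.3, -0.8, -0.9]))
plunger_1 [(0.79, np.float64(-0.0408), np.float64(0.0467), 0.024)]
syringe_1 [(0.81, np.float64(0.014), np.float64(0.0448), 0.031)]
sample_out [(0.57, np.float64(-0.0047), np.float64(-0.1026), 0.029)]
sample_in [(0.66, np.float64(-0.0476), np.float64(0.0006), 0.008), (0.57, np.float64(0.0028), np.float64(0.1078), 0.035)]
roll 0.209 shift [-128.4 -543.8    6.8] norm 559.0 t 24.22
[ 0.5528883  -0.32851175]
```

>>> {"method": "step_arm", "body": {
  "commands": [
    {"translation": [0, 0, 0], "roll": 0.1},
    {"translation": [0, 0, 0], "roll": 0.109},
    {"translation": [-7.1, -30.2, 0], "roll": 0},
    {"translation": [-7.1, -30.2, 0], "roll": 0},
    {"translation": [-7.1, -30.2, 0], "roll": 0},
    {"translation": [-7.1, -30.2, 0], "roll": 0},
    {"translation": [-7.1, -30.2, 0], "roll": 0},
    {"translation": [-7.1, -30.2, 0], "roll": 0},
    {"translation": [-7.1, -30.2, 0], "roll": 0},
    {"translation": [-7.1, -30.2, 0], "roll": 0},
    {"translation": [-7.1, -30.2, 0], "roll": 0},
    {"translation": [-7.1, -30.2, 0], "roll": 0},
    {"translation": [-7.1, -30.2, 0], "roll": 0},
    {"translation": [-7.1, -30.2, 0], "roll": 0},
    {"translation": [-7.1, -30.2, 0], "roll": 0},
    {"translation": [-7.1, -30.2, 0], "roll": 0},
    {"translation": [-7.1, -30.2, 0], "roll": 0},
    {"translation": [-7.1, -30.2, 0], "roll": 0},
    {"translation": [-7.1, -30.2, 0], "roll": 0},
    {"translation": [-7.1, -30.2, 0], "roll": 0}
  ],
  "fingers": 0.75
}}

```text
time: 25.88
tool_pos: [0.5526, -0.3292, 0.0771]
tool_rot: [3.141, -0.002, 2.854]
contact_force: [1.3, 0.0, -0.0]
opening: 0.0685
grip_force: 0.0
```

```bash
python3 - <<'E'
from h import *
k,im=snap("F1"); s=observe(); print(s["tool_pos"],s["tool_rot"][2])
for n in ["plunger_1","syringe_1"]:
    print(n,[(round(d["confidence"],2),np.round(d["at"],3).tolist()) for d in search_frame("wrist",n)])
Y=np.pi-.288
t=np.array([np.cos(Y),np.sin(Y)]); ny=np.array([np.sin(Y),-np.cos(Y)])
for n in ["plunger_1","syringe_1"]:
    for d in search_frame("wrist",n)[:2]:
        v=np.array(d["at"][:2])-s["tool_pos"][:2]; print(n,"tool xy mm",(v@t*1000).round(1),(v@ny*1000).round(1))
plan([.5529,-.3285,-.0325],Y)
E
```

```text
[ 0.55197115 -0.33547891  0.07718516] 2.850265228397962
plunger_1 [(0.6, [0.479, -0.311, 0.014])]
syringe_1 [(0.85, [0.534, -0.327, 0.026]), (0.81, [0.357, -0.473, 0.018]), (0.74, [0.694, -0.29, 0.011])]
plunger_1 tool xy mm 77.2 3.0
syringe_1 tool xy mm 19.4 3.5
syringe_1 tool xy mm 147.7 -186.8
roll -0.0 shift [ -0.4  -1.2 109.8] norm 110.0 t 26.13
```

>>> {"method": "step_arm", "body": {
  "commands": [
    {"translation": [0, -1, 25], "roll": 0},
    {"translation": [0, 0, 30], "roll": 0},
    {"translation": [0, 0, 20], "roll": 0},
    {"translation": [0, 0, 15], "roll": 0},
    {"translation": [0, 0, 10], "roll": 0},
    {"translation": [0, 0, 5], "roll": 0},
    {"translation": [0, 0, 4], "roll": 0},
    {"translation": [0, 0, 0], "roll": 0}
  ]
}}

```text
time: 26.8
tool_pos: [0.5533, -0.3284, -0.0307]
tool_rot: [3.141, -0.0, 2.854]
contact_force: [-0.2, -1.1, -0.3]
opening: 0.0691
grip_force: 0.0
```

>>> {"method": "step_arm", "body": {
  "commands": [
    {"translation": [0, 0, 0], "roll": 0},
    {"translation": [0, 0, 0], "roll": 0},
    {"translation": [0, 0, 0], "roll": 0},
    {"translation": [0, 0, 0], "roll": 0},
    {"translation": [0, 0, 0], "roll": 0},
    {"translation": [0, 0, 0], "roll": 0},
    {"translation": [0, 0, 0], "roll": 0},
    {"translation": [0, 0, 0], "roll": 0},
    {"translation": [0, 0, 0], "roll": 0}
  ],
  "fingers": 0
}}

```text
time: 27.55
tool_pos: [0.5532, -0.3291, -0.0304]
tool_rot: [-3.141, 0.0, 2.854]
contact_force: [-0.6, -1.0, 0.7]
opening: 0.0271
grip_force: 29.9
```

```bash
python3 - <<'E'
from h import *
plan([*(c+.0265*ex-.049*ey),.075],np.pi+ty)
E
```

```text
roll -0.213 shift [  10.2  463.3 -105.4] norm 475.0 t 27.55
```

>>> {"method": "step_arm", "body": {
  "commands": [
    {"translation": [0, 0, -20], "roll": 0},
    {"translation": [0, 0, -30], "roll": 0},
    {"translation": [0, 0, -30], "roll": 0},
    {"translation": [0, 0, -25], "roll": -0.1},
    {"translation": [0, 0, 0], "roll": -0.113},
    {"translation": [0, 20, 0], "roll": 0},
    {"translation": [0.7, 32, 0], "roll": 0},
    {"translation": [0.7, 32, 0], "roll": 0},
    {"translation": [0.7, 32, 0], "roll": 0},
    {"translation": [0.7, 32, 0], "roll": 0},
    {"translation": [0.7, 32, 0], "roll": 0},
    {"translation": [0.7, 32, 0], "roll": 0},
    {"translation": [0.7, 32, 0], "roll": 0},
    {"translation": [0.7, 32, 0], "roll": 0},
    {"translation": [0.7, 32, 0], "roll": 0},
    {"translation": [0.7, 32, 0], "roll": 0},
    {"translation": [0.7, 32, 0], "roll": 0},
    {"translation": [0.7, 32, 0], "roll": 0},
    {"translation": [0.7, 32, 0], "roll": 0},
    {"translation": [0.7, 27, 0], "roll": 0}
  ]
}}

```text
time: 29.22
tool_pos: [0.5775, 0.1358, 0.0742]
tool_rot: [3.141, -0.0, 3.067]
contact_force: [0.6, -0.3, -0.9]
opening: 0.027
grip_force: 29.9
```

>>> {"method": "step_arm", "body": {
  "commands": [
    {"translation": [0, 0, 0], "roll": 0},
    {"translation": [0, 0, 0], "roll": 0},
    {"translation": [0, 0, 0], "roll": 0}
  ]
}}

```text
time: 29.47
tool_pos: [0.5777, 0.1332, 0.0741]
tool_rot: [-3.141, -0.001, 3.067]
contact_force: [0.3, -1.1, -0.2]
opening: 0.0271
grip_force: 29.9
```

```bash
python3 - <<'E'
from h import *
print(tray()); k,im=snap("G1")
for n in ["plunger_1","syringe_1","sample_out","sample_in"]:
    print(n,[(round(d["confidence"],2),((np.array(d["at"][:2])-c)@ex).round(4),((np.array(d["at"][:2])-c)@ey).round(4),round(d["at"][2],3)) for d in search_frame("wrist",n)])
plan([*(c+.0265*ex-.049*ey),-.0244],np.pi+ty)
x0,y0=190,60
cv2.imwrite("pics/G1v.png",cv2.resize(im[y0:y0+150,x0:x0+200],(800,600),interpolation=cv2.INTER_CUBIC))
E
```

```text
(np.float64(26.5), np.float64(-49.5), np.float64(74.1), np.float64(3.067), 0.0271, 29.4667, array([ 0.3, -1.1, -0.2]))
plunger_1 [(0.76, np.float64(-0.0392), np.float64(0.0485), 0.024), (0.75, np.float64(-0.0503), np.float64(-0.0499), 0.118)]
syringe_1 [(0.6, np.float64(-0.0119), np.float64(-0.0489), 0.13), (0.58, np.float64(-0.0008), np.float64(0.0401), 0.033)]
sample_out [(0.96, np.float64(-0.0101), np.float64(-0.1039), 0.032)]
sample_in [(0.82, np.float64(0.0136), np.float64(0.1033), 0.032)]
roll -0.001 shift [ 0.4  1.2 98.8] norm 99.0 t 29.72
```

View pics/G1v.png

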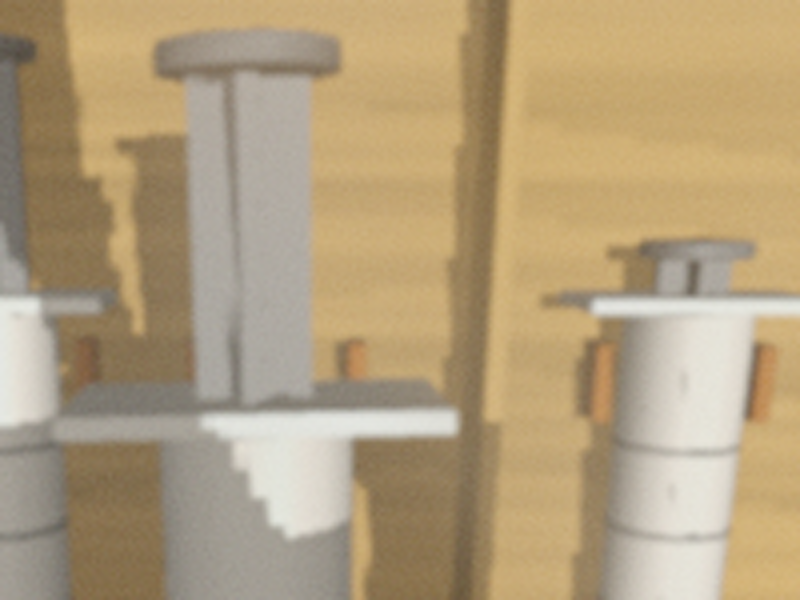

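>>> {"method": "step_arm", "body": {
  "commands": [
    {"translation": [6.5, 0.5, 25], "roll": 0},
    {"translation": [0, 0, 30], "roll": 0},
    {"translation": [0, 0, 20], "roll": 0},
    {"translation": [0, 0, 10], "roll": 0},
    {"translation": [0, 0, 6], "roll": 0},
    {"translation": [0, 0, 3], "roll": 0},
    {"translation": [0, 0, 0], "roll": 0},
    {"translation": [0, 0, 0], "roll": 0}
  ]
}}

```text
time: 30.38
tool_pos: [0.5724, 0.1345, -0.0185]
tool_rot: [3.141, 0.002, 3.067]
contact_force: [0.2, 0.2, -0.2]
opening: 0.0275
grip_force: 29.9
```

>>> {"method": "step_arm", "body": {
  "commands": [
    {"translation": [0, 0, 2], "roll": 0},
    {"translation": [0, 0, 1], "roll": 0},
    {"translation": [0, 0, 0], "roll": 0}
  ]
}}

```text
time: 30.63
tool_pos: [0.5717, 0.1346, -0.0222]
tool_rot: [3.141, 0.001, 3.067]
contact_force: [-1.3, 0.4, -0.9]
opening: 0.0274
grip_force: 29.9
```

>>> {"method": "step_arm", "body": {
  "commands": [
    {"translation": [0, 0, 1], "roll": 0},
    {"translation": [0, 0, 1], "roll": 0},
    {"translation": [0, 0, 0], "roll": 0}
  ]
}}

```text
time: 30.88
tool_pos: [0.5717, 0.1346, -0.0244]
tool_rot: [3.141, 0.0, 3.067]
contact_force: [-0.3, 0.5, -0.1]
opening: 0.027
grip_force: 29.9
```

>>> {"method": "step_arm", "body": {
  "commands": [
    {"translation": [0, 0, 0], "roll": 0},
    {"translation": [0, 0, 0], "roll": 0},
    {"translation": [0, 0, 0], "roll": 0},
    {"translation": [0, 0, 0], "roll": 0},
    {"translation": [0, 0, 0], "roll": 0},
    {"translation": [0, 0, -15], "roll": 0},
    {"translation": [0, 0, -30], "roll": 0},
    {"translation": [0, 0, -30], "roll": 0},
    {"translation": [0, 0, -30], "roll": 0},
    {"translation": [0, 0, 0], "roll": 0},
    {"translation": [0, 0, 0], "roll": 0}
  ],
  "fingers": 0.47
}}

```text
time: 31.8
tool_pos: [0.5727, 0.1347, 0.0823]
tool_rot: [3.141, 0.004, 3.067]
contact_force: [-0.3, -0.9, 0.0]
opening: 0.0434
grip_force: 0.0
```

```bash
python3 - <<'E'
from h import *
print(tray()); k,im=snap("H1")
for cam in ["wrist","scene"]:
  if cam=="scene": read_camera(cam)
  for n in ["plunger_1","syringe_1","syringe_1_nose","sample_out","sample_in"]:
    print(cam,n,[(round(d["confidence"],2),((np.array(d["at"][:2])-c)@ex).round(4),((np.array(d["at"][:2])-c)@ey).round(4),round(d["at"][2],3)) for d in search_frame(cam,n) if abs((np.array(d["at"][:2])-c)@ey)<.16])
E
```

```text
(np.float64(21.4), np.float64(-48.3), np.float64(82.3), np.float64(3.067), 0.0434, 31.8, array([-0.3, -0.9,  0. ]))
wrist plunger_1 [(0.92, np.float64(-0.0521), np.float64(-0.0476), 0.021), (0.66, np.float64(-0.0395), np.float64(0.0472), 0.025), (0.64, np.float64(0.0004), np.float64(0.0407), 0.035)]
wrist syringe_1 [(0.67, np.float64(-0.0009), np.float64(0.0441), 0.034), (0.57, np.float64(0.0013), np.float64(-0.0479), 0.031)]
wrist syringe_1_nose [(0.76, np.float64(0.0021), np.float64(0.0433), 0.028)]
wrist sample_out [(0.66, np.float64(-0.0147), np.float64(-0.1016), 0.03)]
wrist sample_in [(0.67, np.float64(0.0033), np.float64(0.1049), 0.029)]
scene plunger_1 [(0.54, np.float64(0.0185), np.float64(-0.1164), 0.028), (0.38, np.float64(-0.0652), np.float64(-0.0552), 0.026)]
scene syringe_1 [(0.8, np.float64(0.0328), np.float64(0.0377), 0.028), (0.79, np.float64(0.0182), np.float64(-0.057), 0.029)]
scene syringe_1_nose [(0.69, np.float64(0.029), np.float64(0.0384), 0.023)]
scene sample_out [(0.56, np.float64(0.0189), np.float64(-0.1138), 0.03)]
scene sample_in [(0.85, np.float64(0.0261), np.float64(0.105), 0.031)]
```

>>> {"method": "step_arm", "body": {
  "commands": [
    {"translation": [20, 0, 0], "roll": 0},
    {"translation": [30, 0, 0], "roll": 0},
    {"translation": [30, 0, 0], "roll": 0},
    {"translation": [30, 0, 0], "roll": 0},
    {"translation": [16, 0, 0], "roll": 0},
    {"translation": [0, 0, 0], "roll": 0},
    {"translation": [0, 0, 0], "roll": 0},
    {"translation": [0, 0, 30], "roll": 0},
    {"translation": [0, 0, 30], "roll": 0},
    {"translation": [0, 0, 30], "roll": 0},
    {"translation": [0, 0, 12], "roll": 0},
    {"translation": [0, 0, 6], "roll": 0},
    {"translation": [0, 0, 0], "roll": 0}
  ],
  "fingers": 0
}}

```text
time: 33.48
tool_pos: [0.4464, 0.1437, -0.0288]
tool_rot: [-3.141, -0.001, 3.066]
contact_force: [0.7, -0.4, -0.2]
opening: 0.0007
grip_force: 0.0
```

>>> {"method": "step_arm", "body": {
  "commands": [
    {"translation": [-4, 0, 0], "roll": 0},
    {"translation": [-4, 0, 0], "roll": 0},
    {"translation": [-4, 0, 0], "roll": 0},
    {"translation": [-3, 0, 0], "roll": 0}
  ]
}}

```text
time: 33.82
tool_pos: [0.4625, 0.1429, -0.0266]
tool_rot: [3.141, 0.003, 3.067]
contact_force: [0.4, 0.5, 0.3]
opening: 0.0003
grip_force: 0.0
```

>>> {"method": "step_arm", "body": {
  "commands": [
    {"translation": [-3, 0, 0], "roll": 0},
    {"translation": [-2, 0, 0], "roll": 0}
  ]
}}

```text
time: 33.98
tool_pos: [0.4665, 0.1425, -0.0271]
tool_rot: [3.141, 0.001, 3.067]
contact_force: [-0.2, -0.2, 0.4]
opening: 0.0009
grip_force: 0.3
```

>>> {"method": "step_arm", "body": {
  "commands": [
    {"translation": [-2, 0, 0], "roll": 0},
    {"translation": [-2, 0, 0], "roll": 0}
  ]
}}

```text
time: 34.15
tool_pos: [0.4686, 0.1422, -0.0277]
tool_rot: [-3.141, -0.002, 3.067]
contact_force: [-4.3, 2.0, 1.8]
opening: 0.0002
grip_force: 2.0
```

>>> {"method": "step_arm", "body": {
  "commands": [
    {"translation": [-2, 0, 0], "roll": 0},
    {"translation": [-2, 0, 0], "roll": 0}
  ]
}}

```text
time: 34.32
tool_pos: [0.473, 0.1419, -0.0277]
tool_rot: [-3.141, -0.002, 3.067]
contact_force: [-4.0, 0.8, 2.4]
opening: 0.0002
grip_force: 2.0
```

>>> {"method": "step_arm", "body": {
  "commands": [
    {"translation": [-2, 0, 0], "roll": 0},
    {"translation": [-1, 0, 0], "roll": 0}
  ]
}}

```text
time: 34.48
tool_pos: [0.4767, 0.1417, -0.0277]
tool_rot: [3.142, -0.001, 3.067]
contact_force: [-3.5, 0.9, 0.8]
opening: 0.0003
grip_force: 2.0
```

>>> {"method": "step_arm", "body": {
  "commands": [
    {"translation": [-1, 0, 0], "roll": 0},
    {"translation": [-1, 0, 0], "roll": 0}
  ]
}}

```text
time: 34.65
tool_pos: [0.4774, 0.1415, -0.0279]
tool_rot: [-3.141, -0.003, 3.067]
contact_force: [-8.9, 2.4, 4.2]
opening: 0.0004
grip_force: 4.6
```

>>> {"method": "step_arm", "body": {
  "commands": [
    {"translation": [6, 0, 0], "roll": 0},
    {"translation": [8, 0, 0], "roll": 0},
    {"translation": [0, 0, -20], "roll": 0},
    {"translation": [0, 0, -30], "roll": 0},
    {"translation": [0, 0, -20], "roll": 0},
    {"translation": [0, 26, 0], "roll": 0},
    {"translation": [0, 30, 0], "roll": 0},
    {"translation": [0, 30, 0], "roll": 0},
    {"translation": [0, 10, 0], "roll": 0},
    {"translation": [0, 0, 0], "roll": 0},
    {"translation": [0, 0, 20], "roll": 0},
    {"translation": [0, 0, 30], "roll": 0},
    {"translation": [0, 0, 15], "roll": 0},
    {"translation": [0, 0, 4], "roll": 0},
    {"translation": [-10, 0, 0], "roll": 0},
    {"translation": [-10, 0, 0], "roll": 0},
    {"translation": [-4, 0, 0], "roll": 0},
    {"translation": [-4, 0, 0], "roll": 0},
    {"translation": [0, 0, 0], "roll": 0}
  ]
}}

```text
time: 36.23
tool_pos: [0.5015, 0.236, -0.0256]
tool_rot: [3.141, 0.002, 3.066]
contact_force: [0.1, 0.2, 0.0]
opening: 0.0001
grip_force: 0.0
```

```bash
python3 -c "
from h import *
print(tray())"
```

```text
(np.float64(-57.2), np.float64(47.3), np.float64(-25.6), np.float64(3.066), 0.0001, 36.2333, array([0.1, 0.2, 0. ]))
```

>>> {"method": "step_arm", "body": {
  "commands": [
    {"translation": [-2, 0, 0], "roll": 0},
    {"translation": [-2, 0, 0], "roll": 0},
    {"translation": [-1, 0, 0], "roll": 0},
    {"translation": [0, 0, 0], "roll": 0}
  ]
}}

```text
time: 36.57
tool_pos: [0.505, 0.2359, -0.0265]
tool_rot: [3.141, 0.0, 3.067]
contact_force: [0.6, 0.3, 0.1]
opening: 0.0004
grip_force: 0.0
```

>>> {"method": "step_arm", "body": {
  "commands": [
    {"translation": [-1, 0, 0], "roll": 0},
    {"translation": [-1, 0, 0], "roll": 0},
    {"translation": [0, 0, 0], "roll": 0}
  ]
}}

```text
time: 36.82
tool_pos: [0.5069, 0.2357, -0.0266]
tool_rot: [3.142, -0.0, 3.067]
contact_force: [0.2, 0.2, -0.3]
opening: 0.0002
grip_force: 0.0
```

>>> {"method": "step_arm", "body": {
  "commands": [
    {"translation": [-1, 0, 0], "roll": 0},
    {"translation": [-1, 0, 0], "roll": 0},
    {"translation": [0, 0, 0], "roll": 0}
  ]
}}

```text
time: 37.07
tool_pos: [0.5091, 0.2355, -0.0266]
tool_rot: [3.141, 0.0, 3.067]
contact_force: [-0.0, -0.6, -1.0]
opening: 0.0003
grip_force: 0.0
```

>>> {"method": "step_arm", "body": {
  "commands": [
    {"translation": [10, 0, 0], "roll": 0},
    {"translation": [0, 0, -20], "roll": 0},
    {"translation": [0, 0, -30], "roll": 0},
    {"translation": [0, 0, -30], "roll": 0},
    {"translation": [0, 0, -30], "roll": 0},
    {"translation": [0, 0, 0], "roll": 0},
    {"translation": [0, 0, 0], "roll": 0},
    {"translation": [0, 0, 0], "roll": 0}
  ]
}}

```text
time: 37.73
tool_pos: [0.4985, 0.2361, 0.083]
tool_rot: [-3.141, -0.001, 3.067]
contact_force: [0.0, -0.5, -0.1]
opening: 0.0006
grip_force: 0.0
```

```bash
python3 -c "
from h import *
print(tray()); print(hand_in())"
```

```text
(np.float64(-60.2), np.float64(47.2), np.float64(83.0), np.float64(3.067), 0.0006, 37.7333, array([ 0. , -0.5, -0.1]))
the job is handed in; nothing more can be done
None
```

I handed the job in at about 38 s with no verdict returned: the used-up syringe lies beside sample_in with its plunger pressed home, and the one with glue lies beside sample_out, its plunger stopped firmly about 24 mm out and its nose pressed to the stop (the used-up one's nose I judged to be at the stop from position only, without a final contact).

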